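Swap battery packs on the push-push chargers of a soldering bench

ROBOT

A 6-joint arm with a two-finger parallel gripper is mounted at the origin on the work surface. World frame = base frame: x ahead of the robot, y to its left, z up, the work surface at z = 0. Lengths are in m, angles in rad, forces in N, time in s.
With the tool pointing down it reaches from about 0.375 to 0.9 m from the base axis. Payload 3.1 kg.
Tool frame: the origin (TCP) lies on the centre line of the jaws, within the pads' length; the fingertips stand ahead of it and the grasp point (between the pads) lies 3 mm ahead of it (robot.tip_reach is the z of the fingertips in the tool frame, in m); z points along the fingers, y is the line along which they close (so a half turn about z gives the same grasp; the last joint's range is limited). The gripper opens to 87 mm and grips with 3 to 60 N. Pads are 19 mm wide; open, the fingers measure 117 mm over their backs; the gripper's body (75 mm by 190 mm) begins 51 mm behind the grasp point.
Start: joints at [-1.484, 0.527, 1.433, -0, 1.181, -0.178], TCP at [0.164, -0.603, 0.245] pointing down, gripper open.
Joint ranges: [-3.08, 3.08], [-0.75, 2.2], [0.22, 2.44], [-1.43, 4.57], [0, 2.65], [-2.85, 2.85]. Speed limits (rad/s): [2.79, 2.79, 3.14, 3.14, 3.14, 3.14].

INTERFACE

Orientations are given as a unit quaternion [x, y, z, w].
In Python, from rig import sensors, eyes, ticket, robot gives the robot as it stands.
- The arm moves only by the tool drive_tool, never from a script. Its argument "deltas" is a list that holds one entry, the list of rows, each a list of 6 numbers: the shift along the tool's x, y, z in mm, then the turn, a rotation vector about the tool's x, y, z in rad. A call has 1 to 8 rows; each row shifts and turns the commanded pose from where the row before left it, along the tool's axes as they then stand; what a row does not reach is not made up. A row lasts 1/12 s, in which the tool goes at most 41.7 mm and 7.16 degrees, less where a joint would pass 70% of its speed; a pose out of reach is approached as far as the arm can. A call is refused whole if a number of a shift passes 41.7 or a number of a turn 0.125, either way. A call with a gripper value outside its range is refused whole. "gripper" is the opening in per cent of the stroke, from 0 (shut) to 100 (fully open), set as the call begins (left out, the last holds). The fingers move at their own pace and stop on an object; "squeeze" is the grip in N (left out, the last holds). Time passes only in rows, so rows that do not move let the fingers close. It gives the time, the measured TCP pose, the force, the opening and the grip force at its end, in the units of the state.
- sensors.get_obs(): the state, without advancing time (a new reading comes with each control period).
- eyes.camera(name): name is "scene" or "top" or "wrist"; returns a dict with "img" (480x640x3 uint8, red, green, blue), "fov_y" (degrees; the focal length in pixels is half the picture's height over the tangent of half this angle, whatever the lens; pixels are square), "cx", "cy" (the principal point, pixels), "xyz" and "attitude" of the camera in the world; the wrist camera has in their place "hand_eye" (4x4, takes a point from camera to tool coordinates, whose origin is the TCP and whose axes are the flange's). Camera axes: x right, y up, looking along -z (the intrinsics and any distortion apply to the point x, -y, -z); pixel columns grow to the right and rows downward; lengths in m; the calibration is good to about 2 mm. A picture is of the moment at which its call begins: read the wrist's pose just before it. There is no depth.
- ticket.hand_in(): hands the job in; it is judged then, once.
The state is a dict: "time": time; "q": joint angles; "joint_velocities": joint speeds; "joint_torque": joint torques, N m; "position": TCP position; "tool_rot": TCP orientation; "ft_force": force on the tool from outside, world axes, zero at the start; "moment": the same for the moment, N m; "grip_width": finger opening in m; "grip_force": force on a finger pad.
Only numpy, scipy, OpenCV 4.12 (cv2) and the standard library are available. Lean on these libraries where they do the work, as an engineer would, in place of code of your own. Each camera call takes 0.05 s, during which the arm holds its last target. There are 200 camera calls.

TASK

The green pack is charged: push it deeper into its charger so that the catch lets go and it pops out by itself, then lift it out and set it down flat, right way up and without dropping it, in the yellow tray. After that push the red pack, which lies in front of the other charger, into that charger until the catch holds it, and let go. Leave the iron stand, helping hands, solder spool and pliers alone.

Things in the scene. Friction and masses are not known exactly. Their poses are not given: they have to be found in the camera images.
- dock_full: Charger that holds the green pack at the start: blue housing on a grey base plate, fixed. Origin on the table under the middle of the bay's mouth; +x: the way a pack goes in. Plate 8 mm thick, 82 mm wide, x -140 to +95 mm; its part at negative x is an open smooth apron on which packs slide. Housing x 0 to 95 mm, 60 mm wide, top at z = 47 mm. Bay 46 mm wide, 31.5 mm high.
- dock_full_caught (a point): Where the centre of a caught pack lies, in both chargers alike: 2 mm past the mouth, 23 mm above the table; then 48 mm of the pack stick out. To make a caught pack spring out, push it 9 to 12 mm deeper, then let go: within a second it slides by itself 25 to 33 mm out from the caught place. Firm stop 13 mm deeper than caught. Pushed under 7 mm it stays caught.
- dock_full_ejector (a joint): Damped spring ejector inside the bay of the green pack's charger: 0 fully out, 0.025 m with a pack caught; grows as the pack is pushed in. It presses on the pack with 3 N at 0, 5 N when caught, 6 N at the firm stop; rubbing on the finger adds a few N.
- dock_free: The other charger, bay empty at the start, the red pack lying on its apron. Same sizes and frame. On both chargers two flared guide rails beside the mouth, 8 mm high above the plate, narrow from 72 mm apart at x = -25 mm to 46 mm at x = 0.
- dock_free_caught (a point): Where the centre of the caught red pack must lie (as dock_full_caught). To catch, a pack from outside must be pushed 8.5 to 11 mm deeper than this, where it meets a firm stop, then let go: it springs back to this place and stays. Let go earlier it slides out again; pushed a second time it is released. Pushing to the firm stop with 15 to 20 N is right.
- dock_free_ejector (a joint): Ejector of the other charger, as dock_full_ejector. 0 at the start; it first meets the red pack's front end when the pack's centre is 25 mm short of its caught place.
- green_pack_center (a point): Centre of the green (charged) battery pack: black block 100 mm long (x), 44 mm wide (y), 30 mm high, green patch on top and on its rear (-x) end; 110 to 220 g. x points to its front end, which goes into the bay, z up. Hidden cam track in the underside. Lying on a charger's plate its centre is 23 mm above the table.
- red_pack_center (a point): Centre of the red (flat) battery pack: the same block with a red patch on top and on its rear end. It starts on the apron of dock_free, its front 22 to 32 mm before the mouth, up to 4 mm off to the side and up to 0.12 rad askew; its +x end goes in first.
- tray: Yellow open tray, fixed to the table, 170 mm (x) by 120 mm (y), walls 4 mm thick and 20 mm high, floor 4 mm thick. Origin under its centre on the table.
- iron_stand: Soldering iron stand with yellow sponge and wire spiral, loose, base 160 x 90 mm, 105 mm high, origin under its centre. Stands on the side of the table opposite to the tray.
- helping_hands: Helping hands with a round magnifier, loose, base 70 mm across, 165 mm high, arms along its y from -75 to +135 mm; origin under the base.
- solder_spool: Standing solder spool, loose, 60 mm across, 50 mm high, origin under its centre.
- pliers: Pliers with yellow and black handles lying on the table between robot and chargers, loose, 140 mm long (x), 50 mm wide, 12 mm high, origin near the middle.
Things that resemble listed ones, but are neither listed nor needed, are in the scene too. What is shaped like the part that bears red_pack_center but orange or purple is not meant.

How it is judged:
On the way, in this order (a step that is already met when the one before it is completed fails the run):
1. the green pack has popped out of its charger by itself (at least 15 mm out, untouched) (x of green_pack_center in the frame of dock_full between -0.05 and -0.015 m and z of green_pack_center in the frame of dock_full below 0.03 m and contact force between anything else and the fingers below 0.3 N), for 0.1 s.
2. the green pack lies flat in the tray, let go (x of green_pack_center in the frame of tray between -0.06 and 0.06 m and y of green_pack_center in the frame of tray between -0.04 and 0.04 m and height (world z) of green_pack_center below 0.024 m and angle between green_pack_center's own z axis and vertical below 0.1 rad and contact force between anything else and the fingers below 0.3 N), for 0.2 s.
3. the red pack is held by the catch of the other charger, let go (x of red_pack_center in the frame of dock_free between -0.002 and 0.006 m and angle between the x axis of red_pack_center and the x axis of dock_free, either way round below 0.08 rad and contact force between anything else and the fingers below 0.3 N), for 0.4 s.
At the end, for the whole second after the job is handed in: The green pack lies flat and right way up on the tray's floor; the red pack sits in the other charger at its caught place (centre 2 mm past the mouth, within 4 mm) and stays there untouched; the bystanders are within 30 mm of where they stood (x of green_pack_center in the frame of tray between -0.06 and 0.06 m and y of green_pack_center in the frame of tray between -0.04 and 0.04 m and height (world z) of green_pack_center below 0.024 m and angle between green_pack_center's own z axis and vertical below 0.1 rad and x of red_pack_center in the frame of dock_free between -0.002 and 0.006 m and z of red_pack_center in the frame of dock_free below 0.028 m and angle between the x axis of red_pack_center and the x axis of dock_free, either way round below 0.08 rad and distance of each of iron_stand, helping_hands, solder_spool, pliers from where it was at the start of the episode below 0.03 m).
It fails at once if a bystander is pushed more than 30 mm (distance of any of iron_stand, helping_hands, solder_spool, pliers from where it was at the start of the episode above 0.03 m).
It fails at once if the green pack is dropped (in the air, 40 mm or more above where it lies, with nothing in the fingers) (height (world z) of green_pack_center above 0.065 m and contact force between anything else and the fingers below 0.1 N).
It also fails if it takes over 61 s, if anything falls off the work surface, if the arm or the gripper's body presses on something with over 40 N, if the wrist force passes 120 N, or if a joint passes its speed limit or range.

## Working session

There is one attempt and no reset: what is moved stays moved. The work goes in short steps, Python scripts to look and compute and a tool call to move; the robot and the scene stay as the last step left them, time stands still between calls to the robot, and variables do not carry over. Pictures are saved under pics/ and viewed, at most 10 in all, crops included, and the job is handed in when it is done.

Besides the shell and the picture viewer there is one more tool, called after "Emit:" as name(argument=value, ...) on one line, values as JSON. drive_tool: Moves the arm, as the interface text tells. Its arguments: {"type":"object","properties":{"deltas":{"type":"array"},"gripper":{"type":"number"},"squeeze":{"type":"number"}},"required":["deltas"]}

```bash
mkdir -p pics; ls
python3 - <<'E'
from rig import sensors, eyes, ticket, robot
import cv2,pickle
o=sensors.get_obs();print({k:o[k] for k in('time','position','tool_rot','ft_force','grip_width')});print(robot.tip_reach)
d={}
for n in('scene','top','wrist'):
    c=eyes.camera(n);d[n]=c;cv2.imwrite(f'pics/{n}0.png',c['img'][:,:,::-1]);print(n,{k:v for k,v in c.items() if k!='img'})
pickle.dump((o,d),open('s0.pkl','wb'))
E
```

```text
pics
{'time': 0.0, 'position': array([ 0.16413627, -0.60235199,  0.24358047]), 'tool_rot': array([ 9.91180103e-01,  1.32517334e-01,  5.21053187e-05, -1.07544422e-03]), 'ft_force': array([-0.11482603, -0.03698872, -0.58204162]), 'grip_width': 0.08701415106664726}
0.022
scene {'fov_y': 43.75032601170524, 'cx': 316.6415269870704, 'cy': 236.16574648509308, 'xyz': array([1.26048118, 0.58384835, 0.7762186 ]), 'attitude': array([0.19479779, 0.41066184, 0.79602511, 0.39969326])}
top {'fov_y': 46.292576570864604, 'cx': 321.0570209172496, 'cy': 244.456033896678, 'xyz': array([ 0.42727556, -0.02228134,  1.48632742]), 'attitude': array([-0.01311965,  0.01434149,  0.7084163 , -0.70552714])}
wrist {'fov_y': 70.70150832694608, 'cx': 315.5870893725771, 'cy': 241.0715064096943, 'hand_eye': array([[-5.24344143e-04,  9.57611800e-01,  2.88061391e-01,
         7.98459152e-02],
       [ 9.99999538e-01,  7.34343391e-04, -6.20950956e-04,
        -9.01163454e-04],
       [-8.06165941e-04,  2.88060932e-01, -9.57611743e-01,
        -1.39873980e-01],
       [ 0.00000000e+00,  0.00000000e+00,  0.00000000e+00,
         1.00000000e+00]])}
```

View pics/top0.png

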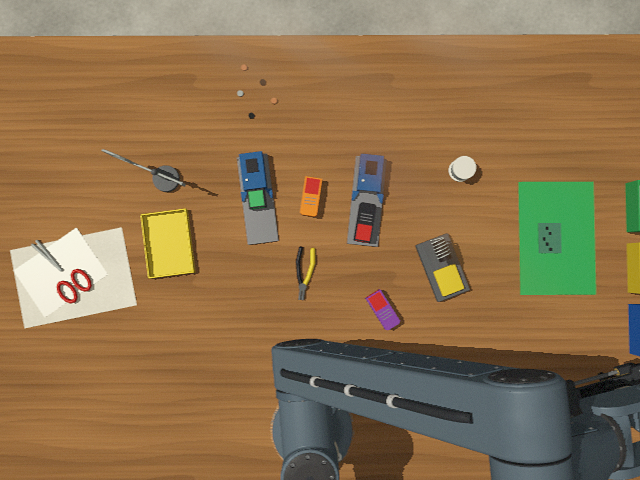

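View pics/scene0.png

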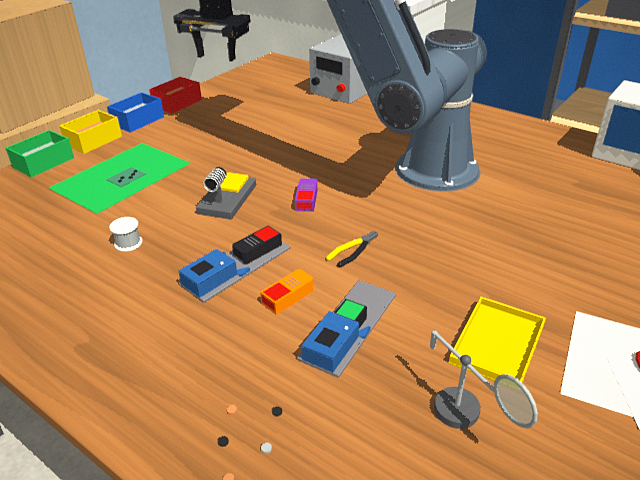

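```bash
cat > h.py <<'E'
import numpy as np, cv2
from scipy.spatial.transform import Rotation as R
def cam_pose(c,o=None):
    if 'hand_eye' in c:
        T=np.eye(4);T[:3,:3]=R.from_quat(o['tool_rot']).as_matrix();T[:3,3]=o['position'];return T@c['hand_eye']
    T=np.eye(4);T[:3,:3]=R.from_quat(c['attitude']).as_matrix();T[:3,3]=c['xyz'];return T
def pt(c,uv,z,o=None):
    T=cam_pose(c,o);f=240/np.tan(np.radians(c['fov_y']/2));uv=np.atleast_2d(uv).astype(float)
    d=np.c_[(uv[:,0]-c['cx'])/f,-(uv[:,1]-c['cy'])/f,-np.ones(len(uv))]@T[:3,:3].T
    return T[:3,3]+d*((z-T[2,3])/d[:,2])[:,None]
def px(c,X,o=None):
    T=cam_pose(c,o);f=240/np.tan(np.radians(c['fov_y']/2));p=(np.atleast_2d(X)-T[:3,3])@T[:3,:3]
    return np.c_[c['cx']+f*p[:,0]/-p[:,2],c['cy']-f*p[:,1]/-p[:,2]]
def comps(img,lo,hi,amin=60):
    h=cv2.cvtColor(img,cv2.COLOR_RGB2HSV);m=cv2.inRange(h,lo,hi)
    cs,_=cv2.findContours(m,cv2.RETR_EXTERNAL,cv2.CHAIN_APPROX_NONE)
    return [k[:,0,:] for k in cs if cv2.contourArea(k)>amin]
def rect(c,k,z,o=None):
    P=pt(c,k,z,o)[:,:2]; (ctr,wh,a)=cv2.minAreaRect((P*1000).astype(np.float32))
    if wh[0]<wh[1]: wh=wh[::-1];a+=90
    return np.round(ctr,1),np.round(wh,1),round((a+90)%180-90,1)
COL=dict(blue=((100,100,50),(125,255,255)),green=((55,120,80),(85,255,255)),red=((0,190,120),(4,255,255)),yellow=((25,180,120),(32,255,255)))
E
python3 - <<'E'
import pickle;from h import *
o,d=pickle.load(open('s0.pkl','rb'));c=d['top']
for n,z in(('blue',.047),('green',.038),('red',.038),('yellow',.02)):
    for k in comps(c['img'],*COL[n],30): print(n,k.mean(0).round(),rect(c,k,z))
cv2.imwrite('pics/crop0.png',cv2.resize(c['img'][130:260,220:420,::-1],None,fx=4,fy=4,interpolation=cv2.INTER_CUBIC))
E
```

```text
blue [634. 329.] (array([ 262.8, -823. ]), array([129.5,  28.2]), -0.2)
blue [364. 186.] (array([ 627.1, -143.3]), array([75.3, 63.9]), -17.9)
blue [254. 177.] (array([661.6, 146.8]), array([122.6,  79. ]), 7.7)
green [256. 198.] (array([604.3, 143.5]), array([39.4, 36.9]), 7.1)
green [556. 238.] (array([ 498.3, -634.1]), array([289.9, 194.4]), -0.2)
green [633. 206.] (array([ 581.4, -832.3]), array([133.3,  33.8]), -1.5)
red [377. 301.] (array([ 336.8, -169. ]), array([36.7, 31.9]), 31.6)
red [ 67. 291.] (array([364.9, 630.5]), array([62.2, 39.3]), 31.5)
red [ 80. 280.] (array([395.2, 595.2]), array([62.3, 37.9]), 45.2)
red [363. 232.] (array([ 515.5, -135. ]), array([38.3, 34.4]), -9.8)
red [312. 186.] (array([636.2,  -1.8]), array([38.5, 32.4]), -9.6)
yellow [448. 280.] (array([ 391.1, -356.6]), array([69.4, 59.8]), 21.1)
yellow [310. 267.] (array([427.9,   4.2]), array([95.6, 16.7]), -13.3)
yellow [634. 268.] (array([ 420.9, -839.5]), array([128.4,  31.4]), -1.5)
yellow [149. 254.] (array([455.9, 424.7]), array([70.4, 17.7]), 8.5)
```

View pics/crop0.png

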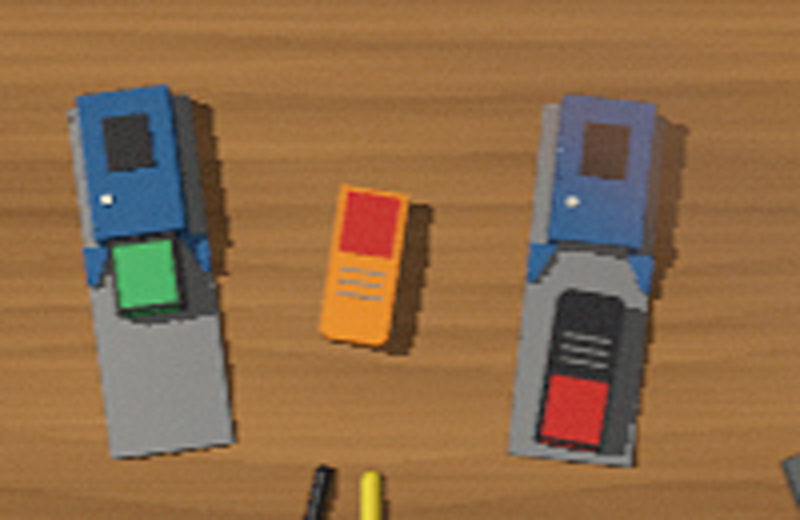

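Candidates with red patches are orange (312,197), purple (382,310) and black (366,222). Only the black one on the right-hand charger's apron matches the red pack. The green pack sits in the left charger, with its patch at (256,198). I'm moving to a closer wrist view between the chargers.

Emit:
drive_tool(deltas=[[[0,0,0,0,0,0.125],[0,0,0,0,0,0.125],[24,-33,0,0,0,0.015],[24,-33,0,0,0,0],[24,-33,0,0,0,0],[24,-33,0,0,0,0],[24,-33,0,0,0,0],[24,-33,0,0,0,0]]])

```text
time: 0.82
position: [0.3082, -0.4027, 0.2444]
tool_rot: [1.0, 0.0, -0.0, -0.0]
ft_force: [-0.3, 0.0, -0.0]
grip_width: 0.087
grip_force: 0.0
```

Emit:
drive_tool(deltas=[[[24,-33,0,0,0,0],[24,-33,0,0,0,0],[24,-33,0,0,0,0],[24,-33,0,0,0,0],[24,-33,0,0,0,0],[24,-33,0,0,0,0],[24,-33,0,0,0,0],[24,-33,0,0,0,0]]])

```text
time: 1.48
position: [0.5, -0.1384, 0.2445]
tool_rot: [1.0, 0.0, -0.0, -0.0]
ft_force: [0.5, -0.8, -0.6]
grip_width: 0.0867
grip_force: 0.0
```

Emit:
drive_tool(deltas=[[[24,-33,0,0,0,0],[24,-33,0,0,0,0],[24,-33,0,0,0,0],[24,-33,0,0,0,0],[0,0,0,0,0,0],[0,0,0,0,0,0],[0,0,0,0,0,0]]])

```text
time: 2.07
position: [0.5945, -0.0083, 0.244]
tool_rot: [1.0, 0.001, -0.001, 0.0]
ft_force: [0.1, -0.3, -1.1]
grip_width: 0.0871
grip_force: 0.0
```

```bash
cat > look.py <<'E'
import pickle,sys
from rig import sensors,eyes
from h import *
def look(name):
    o=sensors.get_obs();c=eyes.camera('wrist');pickle.dump((o,c),open(name+'.pkl','wb'));cv2.imwrite(f'pics/{name}.png',c['img'][:,:,::-1])
    x=R.from_quat(o['tool_rot']).as_matrix()[:,0]
    print(round(o['time'],2),'TCP',(o['position']*1000).round(1),'yaw',np.degrees(np.arctan2(x[1],x[0])).round(2),'F',o['ft_force'].round(2),'w',round(o['grip_width']*1000,1))
    return o,c
E
python3 - <<'E'
from look import *
o,c=look('w1')
for n,z in(('blue',.047),('green',.038),('red',.038),('yellow',.02)):
    for k in comps(c['img'],*COL[n],60): print(n,k.mean(0).round(),rect(c,k,z,o))
E
```

```text
2.07 TCP [594.5  -8.3 244. ] yaw 0.1 F [ 0.13 -0.3  -1.06] w 87.1
blue [456. 153.] (array([ 660.5, -139.8]), array([112.9,  79.2]), -6.4)
blue [160. 146.] (array([666.7, 138.5]), array([114.2,  80.2]), 7.2)
green [170. 209.] (array([603.9, 143.5]), array([40.5, 36.3]), 7.4)
red [434. 283.] (array([ 516.3, -134.6]), array([36.4, 35.8]), -9.6)
red [310. 176.] (array([637.6,  -1.9]), array([38. , 34.6]), -8.7)
```

View pics/w1.png

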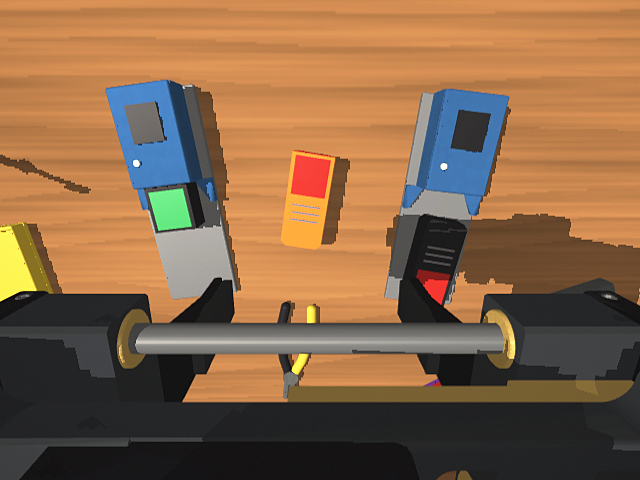

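The wrist view agrees with the top view. The green patch at (170,209) maps to (604,143.5) with yaw 7.4°, and the red patch at (434,283) to about (516,-135). I'll close the fingers, go behind the green pack and push along its axis.

Emit:
drive_tool(deltas=[[[-12,-36,0,0,0,0],[-12,-36,0,0,0,0],[-12,-36,0,0,0,0],[-12,-36,0,0,0,0],[0,0,30,0,0,-0.065],[0,0,30,0,0,-0.063],[0,0,40,0,0,0],[0,0,40,0,0,0]]], gripper=0, squeeze=10)

```text
time: 2.78
position: [0.5475, 0.1342, 0.1046]
tool_rot: [0.998, 0.063, 0.002, 0.0]
ft_force: [0.4, -0.6, -0.4]
grip_width: 0.0417
grip_force: 0.0
```

Emit:
drive_tool(deltas=[[[0,0,30,0,0,0],[0,0,20,0,0,0],[0,0,10,0,0,0],[0,0,4,0,0,0],[0,0,0,0,0,0],[0,0,0,0,0,0],[0,0,0,0,0,0]]])

```text
time: 3.37
position: [0.5483, 0.1354, 0.0422]
tool_rot: [0.998, 0.064, 0.002, 0.0]
ft_force: [-0.1, -0.4, 0.2]
grip_width: 0.0014
grip_force: 0.0
```

Run:
```python
from look import *
o,c=look('w2')
for k in comps(c['img'],*COL['green'],60):
    P=pt(c,k,.038,o);u=np.array([np.cos(np.radians(7.4)),np.sin(np.radians(7.4))]);v=np.array([-u[1],u[0]])
    q=(P[:,:2]-o['position'][:2])*1000
    print(k.mean(0),rect(c,k,.038,o),'along',(q@u).min(),(q@u).max(),'across',(q@v).min(),(q@v).max())
```

```text
3.37 TCP [548.3 135.4  42.2] yaw 7.35 F [-0.06 -0.36  0.23] w 1.4
[315.         194.70738636] (array([603.7, 143.7]), array([40. , 36.2]), 7.2) along 35.91784486727756 75.94659057697088 across -17.103128596488553 19.224375229354813
```

View pics/w2.png

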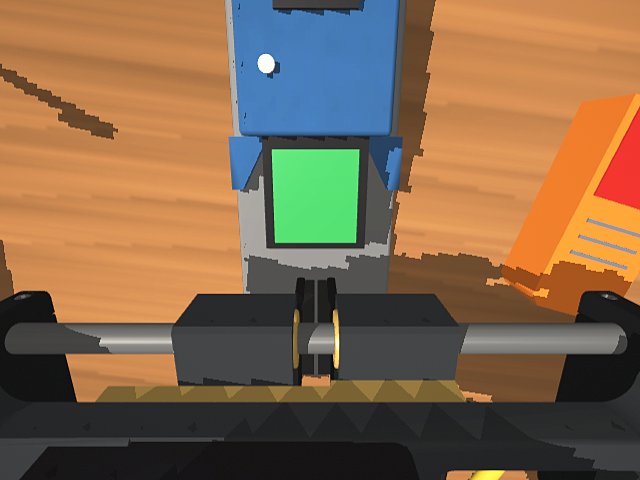

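Wrist view: the closed fingers are at (315,300), lined up behind the green pack, whose rear edge is at row 248, about 33 mm ahead of the TCP. I'll approach until contact.

Emit:
drive_tool(deltas=[[[8,-0.5,4,0,0,0],[8,-0.5,0,0,0,0],[3,0,0,0,0,0],[0,0,0,0,0,0],[0,0,0,0,0,0]]])

```text
time: 3.83
position: [0.5663, 0.1392, 0.0366]
tool_rot: [0.998, 0.064, 0.0, 0.0]
ft_force: [-0.8, -0.3, 0.6]
grip_width: 0.0004
grip_force: 0.0
```

Emit:
drive_tool(deltas=[[[1,0,0,0,0,0],[1,0,0,0,0,0],[0,0,0,0,0,0]]])

```text
time: 4.08
position: [0.5678, 0.1393, 0.0365]
tool_rot: [0.998, 0.064, -0.0, 0.0]
ft_force: [0.7, -0.7, 0.8]
grip_width: 0.0003
grip_force: 0.0
```

Emit:
drive_tool(deltas=[[[1,0,0,0,0,0],[1,0,0,0,0,0],[0,0,0,0,0,0]]])

```text
time: 4.33
position: [0.5695, 0.1396, 0.0365]
tool_rot: [0.998, 0.064, -0.0, -0.0]
ft_force: [-0.2, -0.2, 0.4]
grip_width: 0.0006
grip_force: 0.3
```

Emit:
drive_tool(deltas=[[[1,0,0,0,0,0],[1,0,0,0,0,0],[0,0,0,0,0,0]]])

```text
time: 4.58
position: [0.5698, 0.1397, 0.0364]
tool_rot: [0.998, 0.064, -0.002, 0.0]
ft_force: [-5.1, -1.8, 4.2]
grip_width: 0.0007
grip_force: 2.6
```

Emit:
drive_tool(deltas=[[[2,0,0,0,0,0],[2,0,0,0,0,0],[2,0,0,0,0,0],[0,0,0,0,0,0],[0,0,0,0,0,0]]])

```text
time: 5.0
position: [0.5739, 0.1404, 0.0363]
tool_rot: [0.998, 0.065, -0.004, 0.0]
ft_force: [-7.6, -1.7, 6.3]
grip_width: 0.0003
grip_force: 3.9
```

Emit:
drive_tool(deltas=[[[2,0,0,0,0,0],[1,0,0,0,0,0],[0,0,0,0,0,0],[0,0,0,0,0,0]]])

```text
time: 5.33
position: [0.5765, 0.1407, 0.0363]
tool_rot: [0.998, 0.065, -0.005, 0.0]
ft_force: [-8.9, -1.7, 7.4]
grip_width: 0.0006
grip_force: 4.2
```

Emit:
drive_tool(deltas=[[[2,0,0,0,0,0],[2,0,0,0,0,0],[0,0,0,0,0,0],[0,0,0,0,0,0]]])

```text
time: 5.67
position: [0.5802, 0.1412, 0.0362]
tool_rot: [0.998, 0.065, -0.005, 0.0]
ft_force: [-8.2, -2.1, 7.6]
grip_width: 0.0005
grip_force: 4.4
```

Emit:
drive_tool(deltas=[[[-30,0,0,0,0,0],[-35,0,0,0,0,0],[0,0,0,0,0,0],[0,0,-20,0,0,0],[0,0,-20,0,0,0],[0,0,-20,0,0,0],[0,0,-10,0,0,0],[0,0,0,0,0,0]]])

```text
time: 6.33
position: [0.5227, 0.1334, 0.1088]
tool_rot: [0.998, 0.064, 0.003, 0.0]
ft_force: [-0.6, -0.2, -0.2]
grip_width: 0.0004
grip_force: 0.0
```

Emit:
drive_tool(deltas=[[[0,0,0,0,0,0],[0,0,0,0,0,0],[0,0,0,0,0,0],[0,0,0,0,0,0],[0,0,0,0,0,0]]], gripper=100)

```text
time: 6.75
position: [0.5197, 0.1331, 0.1057]
tool_rot: [0.998, 0.064, -0.001, -0.0]
ft_force: [0.6, 0.3, 0.5]
grip_width: 0.0261
grip_force: 0.0
```

Run:
```python
from look import *
o,c=look('w3')
for k in comps(c['img'],*COL['green'],60):
    P=pt(c,k,.038,o);a=np.radians(7.35);u=np.array([np.cos(a),np.sin(a)]);v=np.array([-u[1],u[0]])
    q=(P[:,:2]-o['position'][:2])*1000
    print(k.mean(0),k.max(0),rect(c,k,.038,o),'along',(q@u).min(),(q@u).max(),'across',(q@v).min(),(q@v).max())
```

```text
6.75 TCP [519.7 133.1 105.7] yaw 7.38 F [0.65 0.29 0.53] w 26.1
[316.68525896 175.09960159] [347 209] (array([577.3, 140.8]), array([40. , 36.3]), 7.3) along 38.06629560536444 78.10402728018663 across -17.88994104639808 18.378148706997102
```

The pack popped 26.6 mm out by itself. I'll grip its rear part.

Emit:
drive_tool(deltas=[[[30,0,0,0,0,0],[30,0,0,0,0,0],[0,0,0,0,0,0],[0,0,20,0,0,0],[0,0,20,0,0,0],[0,0,20,0,0,0],[0,0,9,0,0,0],[0,0,0,0,0,0]]], gripper=100)

```text
time: 7.47
position: [0.5776, 0.1407, 0.0351]
tool_rot: [0.998, 0.064, -0.003, -0.0]
ft_force: [-0.5, 1.1, 0.1]
grip_width: 0.0824
grip_force: 0.0
```

Emit:
drive_tool(deltas=[[[0,0,0,0,0,0],[0,0,0,0,0,0],[0,0,0,0,0,0],[0,0,0,0,0,0],[0,0,0,0,0,0],[0,0,0,0,0,0],[0,0,0,0,0,0],[0,0,0,0,0,0]]], gripper=0, squeeze=15)

```text
time: 8.13
position: [0.5798, 0.1408, 0.0378]
tool_rot: [0.998, 0.064, 0.0, 0.0]
ft_force: [-0.4, 0.5, 2.6]
grip_width: 0.0438
grip_force: 15.0
```

Emit:
drive_tool(deltas=[[[-12,0,0,0,0,0],[-12,0,0,0,0,0],[-12,0,0,0,0,0],[-12,0,0,0,0,0],[0,0,0,0,0,0],[0,0,0,0,0,0]]])

```text
time: 8.63
position: [0.5316, 0.1347, 0.0378]
tool_rot: [0.998, 0.064, -0.0, -0.0]
ft_force: [-1.3, 0.1, 1.6]
grip_width: 0.0438
grip_force: 15.0
```

Release, move 24 mm forward, regrip at the centre with 30 N and lift a little. Then check the view and find the tray.

Emit:
drive_tool(deltas=[[[0,0,0,0,0,0],[0,0,0,0,0,0],[0,0,0,0,0,0],[8,0,0,0,0,0],[8,0,0,0,0,0],[8,0,0,0,0,0],[0,0,0,0,0,0]]], gripper=62)

```text
time: 9.22
position: [0.5595, 0.1379, 0.0379]
tool_rot: [0.998, 0.064, 0.002, 0.0]
ft_force: [0.9, -0.6, -0.6]
grip_width: 0.0538
grip_force: 0.0
```

Emit:
drive_tool(deltas=[[[0,0,0,0,0,0],[0,0,0,0,0,0],[0,0,0,0,0,0],[0,0,0,0,0,0],[0,0,0,0,0,0],[0,0,0,0,0,0]]], gripper=0, squeeze=35)

```text
time: 9.72
position: [0.5555, 0.1378, 0.0374]
tool_rot: [0.998, 0.064, -0.0, -0.0]
ft_force: [-0.7, 0.3, -0.5]
grip_width: 0.0438
grip_force: 35.1
```

Emit:
drive_tool(deltas=[[[0,0,-8,0,0,0],[0,0,-8,0,0,0],[0,0,-8,0,0,0],[0,0,0,0,0,0],[0,0,0,0,0,0]]])

```text
time: 10.13
position: [0.5567, 0.1379, 0.0627]
tool_rot: [0.998, 0.064, 0.001, 0.0]
ft_force: [-1.0, 0.3, -0.8]
grip_width: 0.044
grip_force: 35.1
```

Run:
```python
from look import *
o,c=look('w4')
d={'top':eyes.camera('top'),'scene':eyes.camera('scene')};pickle.dump(d,open('s4.pkl','wb'))
cv2.imwrite('pics/both4.png',np.vstack([c['img'][:,:,::-1][120:360],d['top']['img'][130:370,:,::-1]]))
for n,z in(('green',.038+.024),('yellow',.02)):
    for nm,cc,oo in(('w',c,o),('top',d['top'],None)):
        for k in comps(cc['img'],(22,100,60) if n=='yellow' else COL[n][0],(34,255,255) if n=='yellow' else COL[n][1],500 if n=='yellow' else 60): print(nm,n,k.mean(0).round(),rect(cc,k,z,oo))
```

```text
10.13 TCP [556.7 137.9  62.7] yaw 7.38 F [-0.96  0.3  -0.78] w 44.0
w green [315. 369.] (array([528.4, 135.2]), array([36.4, 17.9]), -82.7)
top green [556. 238.] (array([ 497.2, -623.8]), array([285.2, 190.4]), -0.2)
top green [633. 206.] (array([ 578.9, -818.8]), array([131.1,  33.2]), -1.5)
w yellow [  8. 250.] (array([552.2, 310.7]), array([66.4, 16.5]), -7.6)
top yellow [449. 280.] (array([ 390.9, -356.8]), array([71.4, 63.2]), 20.7)
top yellow [633. 267.] (array([ 421.1, -839.5]), array([133.3,  31.4]), -1.5)
top yellow [166. 237.] (array([501.8, 378.5]), array([146.9, 125.7]), 6.9)
```

View pics/both4.png

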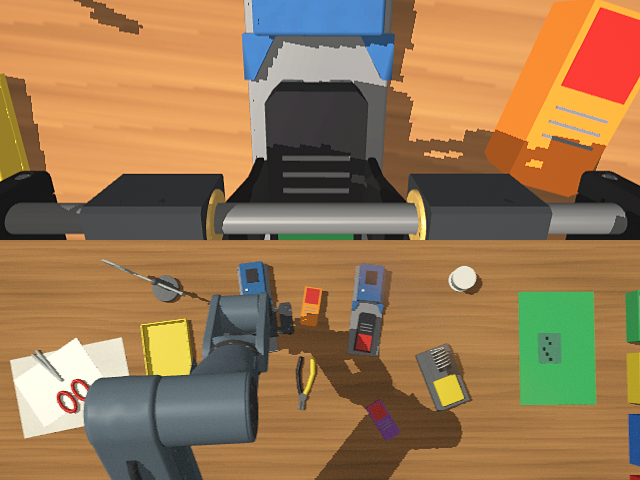

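The pack is in the fingers, clear of the bay. The arm hides part of the tray, so I'll use the first top picture for the tray.

Run:
```python
import pickle;from h import *
o,d=pickle.load(open('s0.pkl','rb'))
for n in('top','scene'):
    c=d[n]
    for k in comps(c['img'],(22,90,50),(34,255,255),1000):
        print(n,k.mean(0).round(),rect(c,k,.02),rect(c,k,.0))
        h=cv2.convexHull(k)[:,0];a=cv2.approxPolyDP(h,6,True)[:,0];print(a.tolist(),(pt(c,a,.02)*1000).round().tolist())
```

```text
top [167. 243.] (array([489.9, 376.8]), array([170.4, 125.4]), 7.4) (array([490.7, 382.3]), array([172.8, 127.1]), 7.4)
[[186, 209], [194, 272], [149, 278], [140, 215]] [[579.0, 328.0, 20.0], [414.0, 307.0, 20.0], [399.0, 424.0, 20.0], [563.0, 449.0, 20.0]]
scene [501. 339.] (array([495.6, 379.5]), array([188.3, 121. ]), 7.4) (array([475.4, 374.1]), array([193.2, 124.2]), 7.4)
[[480, 297], [545, 318], [522, 382], [487, 378], [454, 348]] [[413.0, 308.0, 20.0], [397.0, 426.0, 20.0], [562.0, 449.0, 20.0], [588.0, 401.0, 20.0], [559.0, 328.0, 20.0]]
scene [ 90. 131.] (array([ 400.9, -907.5]), array([218.5, 195.6]), 88.1) (array([ 378.2, -946.9]), array([224.3, 200.8]), 88.1)
[[121, 136], [83, 153], [58, 133], [61, 124], [100, 110], [117, 118]] [[377.0, -802.0, 20.0], [502.0, -804.0, 20.0], [470.0, -969.0, 20.0], [430.0, -1015.0, 20.0], [300.0, -1003.0, 20.0], [307.0, -911.0, 20.0]]
```

Emit:
drive_tool(deltas=[[[0,-10,-15,0,0,0],[-5,-20,-15,0,0,0],[-5,-30,0,0,0,0],[-5,-30,0,0,0,0],[-5,-30,0,0,0,0],[-5,-30,0,0,0,0],[-5,-30,0,0,0,0],[-5,-30,0,0,0,0]]])

```text
time: 10.95
position: [0.4933, 0.3427, 0.091]
tool_rot: [0.998, 0.064, -0.001, 0.0]
ft_force: [0.7, 0.7, -1.8]
grip_width: 0.0437
grip_force: 35.1
```

Emit:
drive_tool(deltas=[[[-5,-20,0,0,0,0],[0,-10,0,0,0,0],[0,-6,0,0,0,0],[0,0,0,0,0,0],[0,0,0,0,0,0]]])

```text
time: 11.37
position: [0.485, 0.3758, 0.0913]
tool_rot: [0.998, 0.064, -0.0, 0.0]
ft_force: [0.1, -0.7, 0.1]
grip_width: 0.044
grip_force: 35.1
```

Run:
```python
from look import *
o,c=look('w5');s=eyes.camera('scene')
cv2.imwrite('pics/both5.png',np.hstack([cv2.resize(c['img'],(400,300)),s['img'][180:480,240:640]])[:,:,::-1])
```

```text
11.37 TCP [485.  375.8  91.3] yaw 7.36 F [ 0.15 -0.69  0.07] w 44.0
```

View pics/both5.png

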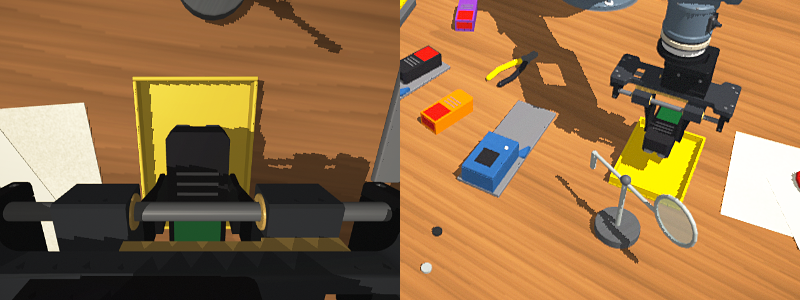

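The pack hangs level and centred over the tray. I'll lower it.

Emit:
drive_tool(deltas=[[[0,0,15,0,0,0],[0,0,15,0,0,0],[0,0,13,0,0,0],[0,0,8,0,0,0],[0,0,3,0,0,0],[0,0,0,0,0,0],[0,0,0,0,0,0]]])

```text
time: 12.05
position: [0.485, 0.3765, 0.0376]
tool_rot: [0.998, 0.064, 0.0, -0.0]
ft_force: [0.5, 0.2, -1.3]
grip_width: 0.0436
grip_force: 35.1
```

Emit:
drive_tool(deltas=[[[0,0,1.5,0,0,0],[0,0,1.5,0,0,0],[0,0,1,0,0,0],[0,0,0,0,0,0],[0,0,0,0,0,0]]])

```text
time: 12.47
position: [0.4846, 0.3767, 0.0337]
tool_rot: [0.998, 0.064, 0.0, -0.0]
ft_force: [0.6, 0.2, -1.2]
grip_width: 0.0435
grip_force: 35.1
```

Emit:
drive_tool(deltas=[[[0,0,0.7,0,0,0],[0,0,0.7,0,0,0],[0,0,0,0,0,0],[0,0,0,0,0,0]]])

```text
time: 12.8
position: [0.4848, 0.3768, 0.0334]
tool_rot: [0.998, 0.064, 0.0, -0.0]
ft_force: [-1.1, -1.0, 5.9]
grip_width: 0.0438
grip_force: 35.1
```

Emit:
drive_tool(deltas=[[[0,0,-1,0,0,0],[0,0,0,0,0,0],[0,0,0,0,0,0],[0,0,0,0,0,0],[0,0,-10,0,0,0],[0,0,-25,0,0,0],[0,0,-35,0,0,0],[0,0,-35,0,0,0]]], gripper=62)

```text
time: 13.47
position: [0.4839, 0.3762, 0.1387]
tool_rot: [0.998, 0.064, -0.001, 0.001]
ft_force: [1.2, -0.3, 0.6]
grip_width: 0.054
grip_force: 0.0
```

Emit:
drive_tool(deltas=[[[0,0,-35,0,0,0],[0,0,-20,0,0,0],[0,0,0,0,0,0],[0,0,0,0,0,0]]])

```text
time: 13.8
position: [0.4853, 0.377, 0.1952]
tool_rot: [0.998, 0.064, 0.002, -0.001]
ft_force: [-0.2, -0.2, -1.1]
grip_width: 0.054
grip_force: 0.0
```

Run:
```python
from look import *
o,c=look('w6');s=eyes.camera('scene')
for k in comps(c['img'],*COL['green'],60): print('w',rect(c,k,.034,o))
for k in comps(s['img'],*COL['green'],60): print('s',k.mean(0).round(),rect(s,k,.034))
cv2.imwrite('pics/both6.png',np.hstack([cv2.resize(c['img'],(400,300)),s['img'][180:480,240:640]])[:,:,::-1])
```

```text
13.8 TCP [485.3 377.  195.2] yaw 7.38 F [-0.24 -0.16 -1.15] w 54.0
w (array([459.2, 374.3]), array([39.9, 36.2]), 7.4)
s [505. 318.] (array([455.6, 372.9]), array([42.7, 37.1]), 7.2)
s [119. 177.] (array([ 530.2, -599.6]), array([287.8, 191.2]), 0.1)
s [ 40. 153.] (array([ 577.4, -879.7]), array([205.2, 180.7]), 89.7)
```

View pics/both6.png

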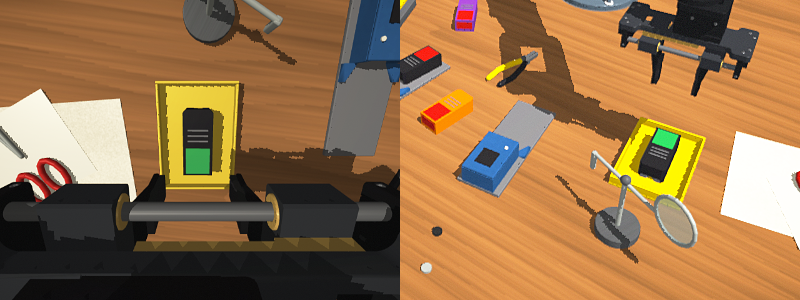

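The green pack lies flat in the middle of the tray. Now the red pack.

Emit:
drive_tool(deltas=[[[-6,20,0,0,0,0],[-6,33,0,0,0,0],[-6,33,0,0,0,0],[-6,33,0,0,0,0],[-6,33,0,0,0,0],[-6,33,0,0,0,0],[-6,33,0,0,0,0],[-6,33,0,0,0,0]]], gripper=100)

```text
time: 14.57
position: [0.4676, 0.12, 0.1915]
tool_rot: [0.998, 0.064, -0.002, -0.0]
ft_force: [1.2, 0.2, 0.6]
grip_width: 0.0861
grip_force: 0.0
```

Emit:
drive_tool(deltas=[[[-6,33,0,0,0,0],[-6,33,0,0,0,0],[-6,33,0,0,0,0],[-6,33,0,0,0,0],[-6,33,0,0,0,0],[-6,33,0,0,0,0],[-6,33,0,0,0,0],[0,20,0,0,0,0]]])

```text
time: 15.23
position: [0.4583, -0.1353, 0.1915]
tool_rot: [0.998, 0.063, -0.002, -0.001]
ft_force: [0.7, 0.8, 0.5]
grip_width: 0.0868
grip_force: 0.0
```

Emit:
drive_tool(deltas=[[[0,0,25,0,0,0.117],[0,0,25,0,0,0.117],[0,0,0,0,0,0],[0,0,0,0,0,0],[0,0,0,0,0,0]]])

```text
time: 15.65
position: [0.4596, -0.1324, 0.1429]
tool_rot: [0.999, -0.051, -0.001, -0.0]
ft_force: [0.3, 0.1, 0.7]
grip_width: 0.0871
grip_force: 0.0
```

Run:
```python
from look import *
o,c=look('w7')
for k in comps(c['img'],*COL['red'],60): print('red',k.mean(0).round(),rect(c,k,.038,o))
for k in comps(c['img'],*COL['blue'],60): print('blue',k.mean(0).round(),rect(c,k,.047,o))
```

```text
15.65 TCP [ 459.6 -132.4  142.9] yaw -5.86 F [0.32 0.11 0.74] w 87.1
red [373. 372.] (array([ 342.4, -168.9]), array([38.3, 34.1]), 32.0)
red [312. 175.] (array([ 514.9, -134. ]), array([40.1, 35.9]), -9.8)
blue [362.  24.] (array([ 600.6, -173.9]), array([29.9, 15.9]), -4.3)
blue [268.  24.] (array([ 606.7, -118. ]), array([29.4, 15.9]), -7.5)
```

View pics/w7.png

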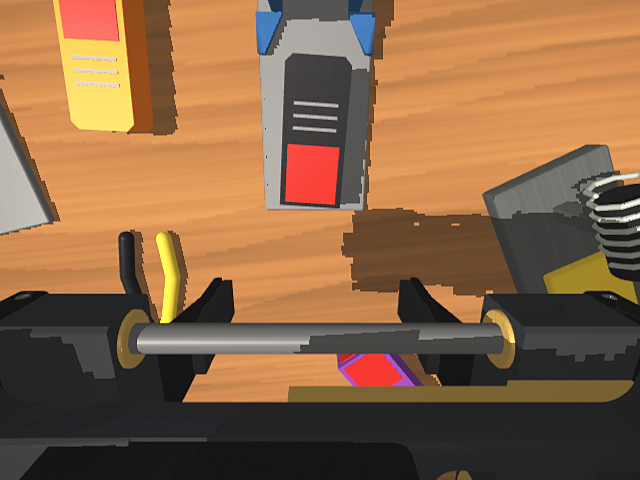

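Run:
```python
import pickle;from h import *
o,c=pickle.load(open('w7.pkl','rb'))
g=cv2.cvtColor(c['img'],cv2.COLOR_RGB2HSV)
# plate columns per row: low saturation
for r in (70,100,130,160,190):
    s=g[r,225:420,1]<70; i=np.where(s)[0]+225; print(r,i.min(),i.max(),(pt(c,[[i.min(),r],[i.max()+1,r]],.008,o)[:,:2]*1000).round(1).tolist())
print('rear',(pt(c,[[267,209],[366,210]],.008,o)*1000).round(1).tolist())
print('rails',(pt(c,[[257,12],[375,12],[261,53],[372,54]],.016,o)*1000).round(1).tolist())
o,c=pickle.load(open('w1.pkl','rb'))
# top-face of blue housing in w1
h=cv2.cvtColor(c['img'],cv2.COLOR_RGB2HSV)
for x0,x1 in((400,530),(90,230)):
  m=cv2.inRange(h,(100,100,125),(125,255,255));m[:,:x0]=0;m[:,x1:]=0;m[190:]=0
  m=cv2.morphologyEx(m,cv2.MORPH_OPEN,np.ones((5,5)));k=max(cv2.findContours(m,0,cv2.CHAIN_APPROX_NONE)[0],key=cv2.contourArea)[:,0];print(rect(c,k,.047,o))
```

```text
70 260 369 [[591.4, -103.9], [583.1, -184.4]]
100 261 368 [[571.1, -101.6], [562.7, -182.5]]
130 262 367 [[549.7, -99.2], [541.3, -180.5]]
160 264 365 [[527.2, -97.4], [518.9, -177.7]]
190 265 364 [[503.7, -94.7], [495.3, -175.4]]
rear [[488.0, -94.1, 8.0], [478.8, -175.2, 8.0]]
rails [[625.6, -108.3, 16.0], [617.4, -188.6, 16.0], [600.6, -107.3, 16.0], [591.9, -185.1, 16.0]]
(array([ 669.5, -145.6]), array([93.6, 69.4]), -6.1)
(array([675.4, 150.9]), array([93.9, 57.8]), 7.2)
```

The charger axis is at yaw -5.95°, its midline through (499.5,-135.0). The pack is about 4° askew. I'll square it up by gripping it along the charger's axis, slide it into the mouth, then push from behind.

Emit:
drive_tool(deltas=[[[30,-1.4,0,0,0,0],[30,0,0,0,0,0],[10,0,20,0,0,0],[0,0,25,0,0,0],[0,0,25,0,0,0],[0,0,20,0,0,0],[0,0,12,0,0,0],[0,0,4,0,0,0]]])

```text
time: 16.37
position: [0.5293, -0.1382, 0.0363]
tool_rot: [0.999, -0.052, -0.001, -0.0]
ft_force: [0.3, 0.2, 0.2]
grip_width: 0.0871
grip_force: 0.0
```

Emit:
drive_tool(deltas=[[[0,0,0,0,0,0],[0,0,0,0,0,0],[0,0,0,0,0,0],[0,0,0,0,0,0],[0,0,0,0,0,0],[0,0,0,0,0,0],[0,0,0,0,0,0],[0,0,0,0,0,0]]], gripper=0, squeeze=12)

```text
time: 17.03
position: [0.5297, -0.1387, 0.0375]
tool_rot: [0.999, -0.053, 0.0, -0.0]
ft_force: [0.2, 1.0, 3.2]
grip_width: 0.0446
grip_force: 11.8
```

Run:
```python
from look import *
o,c=look('w8')
p=o['position'][:2]*1000;u=np.array([.9946,-.1040]);v=np.array([.1040,.9946]);print('dock x,y of TCP',(p-[622.5,-147.9])@u,(p-[622.5,-147.9])@v,'z',o['position'][2])
```

```text
17.03 TCP [ 529.7 -138.7   37.5] yaw -6.04 F [0.17 0.99 3.22] w 44.6
dock x,y of TCP -93.2580835162101 -0.5056244628286243 z 0.03748926287346027
```

Emit:
drive_tool(deltas=[[[7,0,0,0,0,0],[7,0,0,0,0,0],[7,0,0,0,0,0],[3,0,0,0,0,0],[0,0,0,0,0,0]]])

```text
time: 17.5
position: [0.5547, -0.1416, 0.0374]
tool_rot: [0.999, -0.053, 0.001, 0.0]
ft_force: [-0.3, 1.2, 4.8]
grip_width: 0.0442
grip_force: 11.8
```

Emit:
drive_tool(deltas=[[[4,0,0,0,0,0],[4,0,0,0,0,0],[4,0,0,0,0,0],[0,0,0,0,0,0]]])

```text
time: 17.83
position: [0.5649, -0.1421, 0.0374]
tool_rot: [0.999, -0.052, -0.001, -0.0]
ft_force: [-2.2, 0.7, 7.3]
grip_width: 0.0444
grip_force: 11.7
```

Emit:
drive_tool(deltas=[[[4,0,0,0,0,0],[4,0,0,0,0,0],[4,0,0,0,0,0],[0,0,0,0,0,0]]])

```text
time: 18.17
position: [0.5765, -0.1428, 0.0373]
tool_rot: [0.999, -0.052, -0.001, -0.001]
ft_force: [-2.3, 2.2, 8.0]
grip_width: 0.0442
grip_force: 11.8
```

Emit:
drive_tool(deltas=[[[0,0,0,0,0,0],[0,0,0,0,0,0],[0,0,0,0,0,0],[0,0,-20,0,0,0],[0,0,-35,0,0,0],[-25,0,-15,0,0,0],[-30,0,0,0,0,0],[-25,0,0,0,0,0]]], gripper=75)

```text
time: 18.83
position: [0.4974, -0.1356, 0.1082]
tool_rot: [0.999, -0.052, 0.001, 0.001]
ft_force: [-0.5, -0.4, -0.2]
grip_width: 0.0651
grip_force: 0.0
```

Emit:
drive_tool(deltas=[[[0,0,0,0,0,0],[0,0,0,0,0,0],[0,0,0,0,0,0],[0,0,0,0,0,0],[0,0,0,0,0,0],[0,0,0,0,0,0],[0,0,0,0,0,0],[0,0,0,0,0,0]]], gripper=0)

```text
time: 19.5
position: [0.4981, -0.1354, 0.107]
tool_rot: [0.999, -0.052, 0.0, 0.0]
ft_force: [-0.0, 0.9, 0.8]
grip_width: 0.0198
grip_force: 0.0
```

Run:
```python
from look import *
o,c=look('w9')
u=np.array([.9946,-.1040]);v=np.array([.1040,.9946])
for k in comps(c['img'],*COL['red'],60):
    q=pt(c,k,.038,o)[:,:2]*1000-o['position'][:2]*1000;print(k.mean(0).round(),rect(c,k,.038,o),(q@u).min(),(q@v).min(),(q@v).max())
```

```text
19.5 TCP [ 498.1 -135.4  107. ] yaw -6.01 F [-0.02  0.89  0.84] w 19.8
[322. 173.] (array([ 561.2, -139.9]), array([39.8, 35.4]), -8.1) 42.74696524023681 -16.105058738196092 20.494319349184842
```

View pics/w9.png

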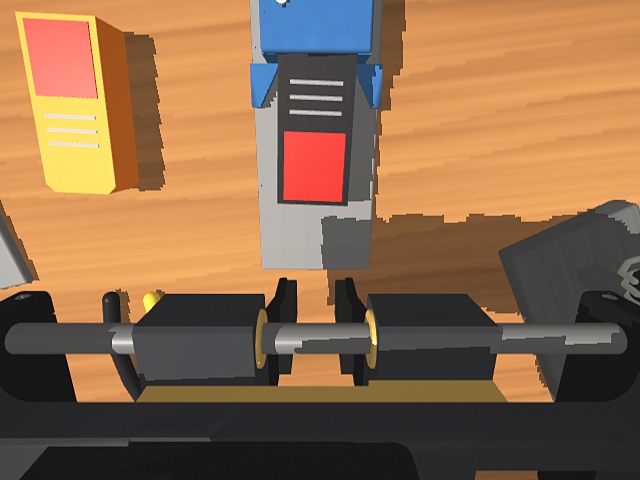

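The pack's front is in the mouth and its rear edge, at row 205, is about 40 mm ahead of the TCP. I'll lower the closed fingers and push.

Emit:
drive_tool(deltas=[[[0,-1.5,25,0,0,0],[0,0,25,0,0,0],[0,0,15,0,0,0],[0,0,5,0,0,0],[10,0,0,0,0,0],[10,0,0,0,0,0],[5,0,0,0,0,0],[0,0,0,0,0,0]]])

```text
time: 20.22
position: [0.5247, -0.1372, 0.0378]
tool_rot: [0.999, -0.052, 0.002, 0.001]
ft_force: [-0.2, 0.1, 0.7]
grip_width: 0.0005
grip_force: 0.0
```

Emit:
drive_tool(deltas=[[[5,0,0,0,0,0],[5,0,0,0,0,0],[5,0,0,0,0,0],[5,0,0,0,0,0],[5,0,0,0,0,0],[0,0,0,0,0,0]]])

```text
time: 20.72
position: [0.5455, -0.1386, 0.037]
tool_rot: [0.999, -0.052, -0.003, -0.001]
ft_force: [-4.6, -0.8, 3.7]
grip_width: 0.0004
grip_force: 2.8
```

Emit:
drive_tool(deltas=[[[4,0,0,0,0,0],[4,0,0,0,0,0],[4,0,0,0,0,0],[0,0,0,0,0,0]]])

```text
time: 21.05
position: [0.5559, -0.1397, 0.0368]
tool_rot: [0.999, -0.052, -0.005, -0.001]
ft_force: [-8.2, -2.0, 4.5]
grip_width: 0.0005
grip_force: 3.9
```

Emit:
drive_tool(deltas=[[[4,0,0,0,0,0],[4,0,0,0,0,0],[4,0,0,0,0,0],[0,0,0,0,0,0],[0,0,0,0,0,0]]])

```text
time: 21.47
position: [0.5675, -0.1411, 0.0367]
tool_rot: [0.999, -0.052, -0.005, -0.001]
ft_force: [-7.6, -2.3, 3.8]
grip_width: 0.0002
grip_force: 4.0
```

Emit:
drive_tool(deltas=[[[1.5,0,0,0,0,0],[1.5,0,0,0,0,0],[0,0,0,0,0,0],[0,0,0,0,0,0]]])

```text
time: 21.8
position: [0.5695, -0.1413, 0.0367]
tool_rot: [0.999, -0.052, -0.006, -0.001]
ft_force: [-9.9, -2.8, 5.8]
grip_width: 0.0004
grip_force: 4.9
```

Emit:
drive_tool(deltas=[[[1.5,0,0,0,0,0],[1.5,0,0,0,0,0],[0,0,0,0,0,0],[0,0,0,0,0,0]]])

```text
time: 22.13
position: [0.5721, -0.1416, 0.0367]
tool_rot: [0.999, -0.052, -0.006, -0.001]
ft_force: [-11.2, -2.6, 6.3]
grip_width: 0.0001
grip_force: 5.2
```

Emit:
drive_tool(deltas=[[[1,0,0,0,0,0],[1,0,0,0,0,0],[0,0,0,0,0,0],[0,0,0,0,0,0]]])

```text
time: 22.47
position: [0.5739, -0.1418, 0.0367]
tool_rot: [0.999, -0.052, -0.006, -0.001]
ft_force: [-11.7, -2.9, 7.0]
grip_width: 0.0006
grip_force: 5.4
```

Emit:
drive_tool(deltas=[[[1,0,0,0,0,0],[1,0,0,0,0,0],[0,0,0,0,0,0],[0,0,0,0,0,0]]])

```text
time: 22.8
position: [0.5743, -0.1419, 0.0367]
tool_rot: [0.999, -0.052, -0.008, -0.001]
ft_force: [-14.0, -3.7, 8.6]
grip_width: 0.0006
grip_force: 6.9
```

Now it is stalling at the firm stop. I'll press a little more.

Emit:
drive_tool(deltas=[[[1,0,0,0,0,0],[0.5,0,0,0,0,0],[0,0,0,0,0,0],[0,0,0,0,0,0]]])

```text
time: 23.13
position: [0.5745, -0.1419, 0.0367]
tool_rot: [0.999, -0.052, -0.01, -0.001]
ft_force: [-16.1, -3.8, 11.1]
grip_width: 0.0004
grip_force: 8.1
```

Firm stop at about 17 N. Let go, back off and check.

Emit:
drive_tool(deltas=[[[-20,0,0,0,0,0],[-35,0,0,0,0,0],[-20,0,0,0,0,0],[0,0,0,0,0,0],[0,0,-20,0,0,0],[0,0,-30,0,0,0],[0,0,-20,0,0,0],[0,0,0,0,0,0]]])

```text
time: 23.8
position: [0.5123, -0.1366, 0.1111]
tool_rot: [0.999, -0.053, 0.005, 0.002]
ft_force: [0.5, -0.2, -0.1]
grip_width: 0.0003
grip_force: 0.0
```

Emit:
drive_tool(deltas=[[[0,0,0,0,0,0],[0,0,0,0,0,0],[0,0,0,0,0,0],[0,0,0,0,0,0],[0,0,0,0,0,0],[0,0,0,0,0,0],[0,0,0,0,0,0],[0,0,0,0,0,0]]])

```text
time: 24.47
position: [0.5083, -0.135, 0.1069]
tool_rot: [0.999, -0.053, -0.0, -0.0]
ft_force: [0.8, -0.3, 0.2]
grip_width: 0.0009
grip_force: 0.0
```

Run:
```python
from look import *
o,c=look('w10');s=eyes.camera('scene');g=eyes.camera('top')
u=np.array([.9946,-.1040])
for k in comps(c['img'],*COL['red'],60):
    r=rect(c,k,.038,o);print(r,'centre dock x',(r[0]-[622.5,-147.9])@u+27)
for k in comps(s['img'],*COL['green'],60): print('s green',rect(s,k,.034))
```

```text
24.47 TCP [ 508.3 -135.   106.9] yaw -6.03 F [ 0.77 -0.31  0.25] w 0.9
(array([ 593.1, -147.9]), array([32.8, 28.3]), -6.1) centre dock x -2.24123999999998
s green (array([455.6, 372.8]), array([42.8, 36.9]), 7.0)
s green (array([ 530.2, -599.6]), array([287.8, 191.2]), 0.1)
s green (array([ 577.4, -879.6]), array([205.1, 180.7]), 89.7)
```

Run:
```python
import pickle;from h import *
u=np.array([.9946,-.1040]);v=np.array([.1040,.9946])
for n in('w9','w10'):
    o,c=pickle.load(open(n+'.pkl','rb'));h=cv2.cvtColor(c['img'],cv2.COLOR_RGB2HSV)
    m=(((h[...,0]<8)|(h[...,0]>172))&(h[...,1]>150)&(h[...,2]>60)).astype(np.uint8);m[:,:200]=0;m[300:]=0
    k=max(cv2.findContours(m,0,cv2.CHAIN_APPROX_NONE)[0],key=cv2.contourArea)[:,0]
    q=pt(c,k,.038,o)[:,:2]*1000-[622.5,-147.9];print(n,rect(c,k,.038,o),'dock x',(q@u).min(),(q@u).max(),'y',(q@v).min(),(q@v).max())
from rig import eyes
for n in('top','scene'):
    c=eyes.camera(n);g=pickle.load(open('s0.pkl','rb'))[1][n]
    for k in comps(c['img'],(0,150,60),(8,255,255),30):
        r=rect(c,k,.038)
        if abs(r[0][1]+145)<40 and r[0][0]>500: q=pt(c,k,.038)[:,:2]*1000-[622.5,-147.9];print(n,r,(q@u).min(),(q@u).max())
```

```text
w9 (array([ 561.4, -139.8]), array([40.7, 36.4]), -8.1) dock x -82.27144591929402 -40.77838675597841 y -17.059064523869324 20.62210967738508
w10 (array([ 597.2, -144.5]), array([40.1, 36.3]), -6.1) dock x -45.6149027186976 -5.468704767400683 y -17.407219159273016 18.944237984668806
top (array([ 607.8, -147.7]), array([34.6, 19.5]), 83.4) -24.440296223513048 -4.763671609836806
scene (array([ 593.7, -146.5]), array([39.9, 39. ]), -7.3) -49.032131009015544 -8.507095361460372
```

The red pack is caught: its centre is about 1.5 mm past the mouth, at yaw -6.1°, which matches the charger.

```bash
python3 -c "
from rig import ticket
print(ticket.hand_in())"
```

```text
the job is handed in; nothing more can be done
None
```

The job is handed in: the green pack popped out by itself and lies flat in the yellow tray, and the red pack is caught in the other charger, its centre measured about 1.5 mm past the mouth; I saw no contact with the bystanders, the arm used about 25 s, and no verdict was returned.

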